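# Hold the long optical cell in the photometer's beam

### The arm

A 7-joint arm with a two-finger parallel gripper is mounted at the origin on the work surface; the furniture and walls round the work are solid. World frame = base frame: x ahead of the robot, y to its left, z up, the work surface at z = 0. Lengths are in m, angles in degrees, forces in N, time in s.
With the tool pointing down it reaches from about 0.425 to 0.8 m from the base axis. Payload 8.3 kg.
Tool frame: the origin (TCP) lies at the very end of the fingers, on their centre line; the grasp point (between the pads) lies 19 mm behind it; z points along the fingers, y is the line along which they close (so a half turn about z gives the same grasp; the last joint's range is limited). The gripper opens to 85 mm and grips with 20 to 120 N. Pads are 22 mm wide; open, the fingers measure 114 mm over their backs; the gripper's body (76 mm by 85 mm) begins 54 mm behind the grasp point. The pads swing forward as they close: fully open they stand 13 mm farther back than shut.
Start: joints at [64.12, 21.967, 0.94, 78.501, -0.361, 79.538, -2.664], TCP at [0.237, -0.578, 0.231] pointing down, gripper open.
Joint ranges: [-169.22, 169.22], [-14.56, 117.87], [-87.37, 89.26], [10.42, 133.3], [-82.24, 262.24], [0.94, 117.77], [-172.7, 172.7]. Speed limits (degrees/s): [136.94, 136.94, 172.46, 172.46, 180, 180, 180].

### API

Orientations are given as a 3x3 rotation matrix whose columns are the frame's x, y, z axes.
In Python, from rig import bot, cams gives the robot as it stands.
- The arm moves only by the tool servo_tool, never from a script. Its argument "targets" is a list of rows, each an object with "translation": the shift along the tool's x, y, z in mm, a list of three; "turn": the turn about the tool's z in degrees; "gripper": the opening in per cent of the stroke, from 0 (shut) to 100 (fully open). A call has 1 to 10 rows; each row shifts and turns the commanded pose from where the row before left it, along the tool's axes as they then stand; what a row does not reach is not made up. A row lasts 1/12 s, in which the tool goes at most 41.7 mm and 7.16 degrees, less where a joint would pass 70% of its speed; a pose out of reach is approached as far as the arm can. A call with a gripper value outside its range is refused whole. The fingers move at their own pace and stop on an object; "newtons" is the grip in N (left out, the last holds). Time passes only in rows, so rows that do not move let the fingers close. It gives the time, the measured TCP pose, the force, the opening and the grip force at its end, in the units of the state.
- bot.get_obs(): the state, without advancing time (a new reading comes with each control period).
- cams.snapshot(name): name is "side" or "top" or "wrist"; returns the picture (400x640x3 uint8, red, green, blue); there is no depth.
- cams.camera_params(name): a dict with "vertical_fov" (degrees; the focal length in pixels is half the picture's height over the tangent of half this angle, whatever the lens; pixels are square), "cx", "cy" (the principal point, pixels), "rvec" (rotation vector, rad) and "tvec" (3), from world to camera coordinates, as OpenCV has them. Camera axes: x right, y down, z forward; pixel columns grow to the right and rows downward; lengths in m; the calibration is good to about 2 mm. The wrist camera is an equidistant fisheye: a pixel r from the principal point sees the ray r / f radians off the axis. A picture is of the moment at which its call begins: read the wrist's pose just before it. camera_params takes no time and is no camera call; for the wrist camera it gives the pose at the moment of the call.
- bot.close_job(): hands the job in; it is judged then, once.
The state is a dict: "time": time; "joint_pos": joint angles; "dq": joint speeds; "joint_efforts": joint torques, N m; "position": TCP position; "tcp_rot": TCP orientation; "force": force on the tool from outside, world axes, zero at the start; "torque": the same for the moment, N m; "opening": opening from 0.0 (shut) to 1.0 (fully open); "gripper_force": force on a finger pad.
Only numpy, scipy, OpenCV 4.12 (cv2) and the standard library are available. Lean on these libraries where they do the work, as an engineer would, in place of code of your own. Each camera call takes 0.05 s, during which the arm holds its last target. There are 200 camera calls.

### The job

First slide the shutter of the photometer fully open by its tab. Then take the long cell (not the short one) out of the stand, gripping it by its two broad frosted faces only and never touching the clear end windows, and hold it upright and still in the middle of the photometer's open gap, its long side in line with the beam so that the beam enters one window and leaves by the other about a third of the way up the cell. Finish while still holding it there in the air; the cell must not touch the photometer, and everything else stays where it is.

Things in the scene. Friction and masses are not known exactly. Their poses are not given: they have to be found in the camera images.
- shutter (a joint): sliding shutter in front of the photometer's lamp: 0 = closed over the lamp opening, 0.028 m = fully open (end stop). It slides level along the photometer's own +y axis, against about 1.2 N of friction, and stays where it is left
- shutter_tab (a point): centre of the top face of the shutter's upright black grip tab. The tab is 10 mm (photometer x) by 12 mm (photometer y) and stands 33 mm clear above the lamp housing's top; this point is at z = 138 mm and moves with the shutter
- photometer: fixed bench photometer: aluminium base plate 200 x 90 x 12 mm, lamp housing with the shutter at its -x end, plain detector housing at +x, both 64 mm wide, tops at z = 105 mm. Origin: centre of the plate's underside. The beam runs along x at z = 85 mm. The gap between shutter and detector (x -42 to +41 mm) is open above and at the sides; a thin black cross on the plate marks its middle
- beam_mid (a point): middle of the light path in the gap: on the beam axis above the cross on the plate, z = 85 mm; its axes are those of the photometer
- stand: fixed wooden cell stand, block 116 x 44 x 14 mm with two wells in a row along its x, centres 29 mm either side of the middle, each 35 x 15.5 mm and 8 mm deep, one cell standing in each. Origin at the centre of the underside
- long_cell: the long optical cell, 32 mm (x) by 12.5 mm (y), body 45 mm tall with a 7.5 mm white stopper on top, 24 g. Origin at the centre of its underside (6 mm above the table in the stand), z up. The two broad 32 mm faces (at +y and -y) are frosted and may be gripped; the two narrow end faces (at +x and -x) are the clear windows. Its two ends are alike
- long_cell_window_a: clear window at the long cell's -x end, 8.5 mm wide and 43 mm tall, 1.8 mm thick, its outside 16 mm from the cell's middle; origin at the window's centre, axes as the cell's
- long_cell_window_b: clear window at the long cell's +x end, the same; origin at the window's centre
- cell_spot (a point): point in the long cell where the beam should pass: on its middle axis, 15 mm above its underside
- short_cell: the short optical cell in the other well, same make but only 22 mm (x) by 12.5 mm (y); origin at the centre of its underside; to be left in place
- eraser: white eraser, 22 x 56 x 12 mm, lying on the table; bystander; origin at the centre of its underside
- binder_clip: black binder clip with wire handles, 42 x 40 x 51 mm, standing on the table; bystander; origin at the centre of its underside
- thread_spool: spool of pale thread, 34 mm across and 46 mm tall, standing on the table; bystander; origin at the centre of its underside
Not all that is in view belongs to the job. Leave any yellow look-alike of the long_cell alone.

How it is judged (in metres and radians):
On the way, in this order (a step that is already met when the one before it is completed fails the run):
1. the shutter is slid fully open, clear of the lamp (value of joint shutter above 0.024 m), for 0.2 s.
2. the long cell is lifted clear of the stand in the fingers (contact force between long_cell and the fingers above 1 N and contact force between long_cell and photometer below 0.1 N and contact force between long_cell and stand below 0.1 N and height (world z) of long_cell above 0.03 m), for 0.2 s.
3. the long cell is held still in the light path (contact force between long_cell and the fingers above 1 N and contact force between long_cell and photometer below 0.1 N and contact force between long_cell and stand below 0.1 N and x of cell_spot in the frame of beam_mid between -0.015 and 0.015 m and y of cell_spot in the frame of beam_mid between -0.005 and 0.005 m and z of cell_spot in the frame of beam_mid between -0.01 and 0.01 m and angle between the x axis of long_cell and the x axis of photometer, either way round below 0.14 rad and angle between long_cell's own z axis and vertical below 0.14 rad and linear speed of long_cell below 0.02 m/s and value of joint shutter above 0.024 m), for 0.5 s.
At the end, for the whole second after the job is handed in: Shutter over 24 mm open. Long cell gripped, still, clear of stand and photometer; its point 15 mm above the underside within 15 mm along, 5 mm across and 10 mm in height of the light path's middle; upright and in line within 8 degrees. Short cell and bystanders within 15 mm of their start (all of step 3 and height (world z) of long_cell above 0.05 m and distance of each of short_cell, eraser, binder_clip, thread_spool from where it was at the start of the episode below 0.015 m); the arm keeps its last pose, push and grip.
It fails at once if a finger touches a clear window of the long cell (contact force between any of long_cell_window_a, long_cell_window_b and the fingers above 0.3 N).
It fails at once if the long cell touches the photometer (contact force between long_cell and photometer above 0.5 N).
It fails at once if the short cell or a bystander is disturbed (distance of any of short_cell, eraser, binder_clip, thread_spool from where it was at the start of the episode above 0.015 m).
It also fails if it takes over 50 s, if anything falls off the work surface, if the arm or the gripper's body presses on something with over 40 N, if the wrist force passes 120 N, or if a joint passes its speed limit or range.

## Working session

There is one attempt and no reset: what is moved stays moved. The work goes in short steps, Python scripts to look and compute and a tool call to move; the robot and the scene stay as the last step left them, time stands still between calls to the robot, and variables do not carry over. Pictures are saved under pics/ and viewed, at most 10 in all, crops included, and the job is handed in when it is done.

Besides the shell and the picture viewer there is one more tool, called after "Emit:" in YAML: its name, and indented under it one key for each argument. servo_tool: Moves the arm, as the interface text tells. Its arguments: {"type":"object","properties":{"targets":{"type":"array","items":{"type":"object","properties":{"translation":{"type":"array","items":{"type":"number"}},"turn":{"type":"number"},"gripper":{"type":"number"}}}},"newtons":{"type":"number"}},"required":["targets"]}

```bash
ls; mkdir -p pics
python3 - <<'E'
from rig import bot,cams
import cv2,numpy as np
o=bot.get_obs();print(o['time'],o['position'],o['tcp_rot'],o['opening'])
ims=[]
for n in("top","side"):
    p=cams.camera_params(n);print(n,p)
    im=cams.snapshot(n);cv2.imwrite(f'pics/{n}0.png',im[:,:,::-1])
E
```

```text
pics
0.0 [ 0.23675716 -0.57788697  0.23029049] [[ 9.25350856e-01  3.79111065e-01 -7.70511664e-04]
 [ 3.79111844e-01 -9.25349201e-01  1.75084618e-03]
 [-4.92271929e-05 -1.91225711e-03 -9.99998170e-01]] 1.005076452065706
top {'vertical_fov': 53.839837770729154, 'cx': 319.4757860933388, 'cy': 200.16333540811948, 'rvec': array([ 2.12735438, -2.12783497,  0.20883525]), 'tvec': array([-0.07407359,  0.53485942,  0.94443481])}
side {'vertical_fov': 51.264913834479884, 'cx': 323.5538383984535, 'cy': 201.11840844820506, 'rvec': array([ 0.04791995,  2.63840706, -1.7024956 ]), 'tvec': array([0.55462598, 0.11795598, 1.07449651])}
```

View pics/top0.png

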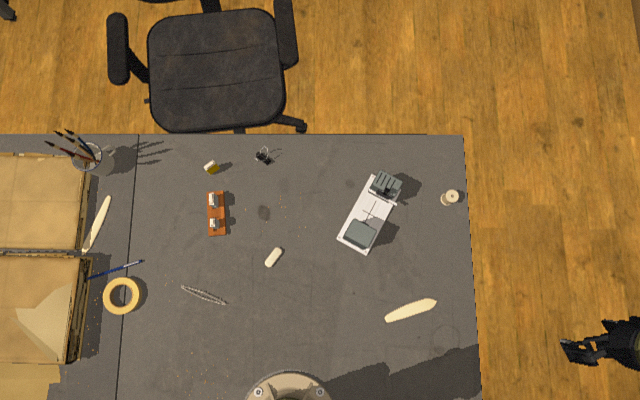

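View pics/side0.png

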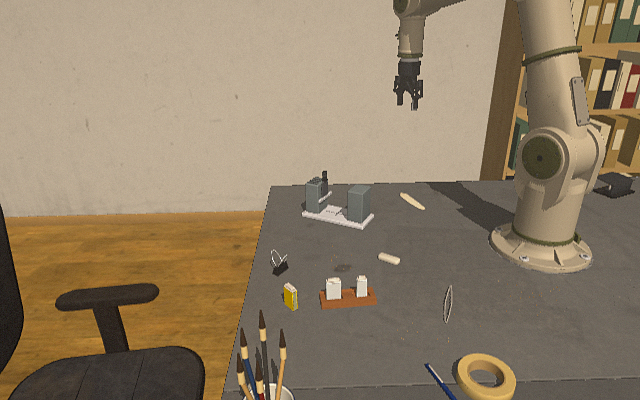

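The top view shows the photometer at about (368,213), with the tab on its far housing near (385,180). The stand is at (217,213) with cells at (215,199) and (215,223), and a yellow look-alike is at (211,166). The side view shows the long cell at (333,288), which is the far well in x, and the short cell at (361,285). I'll zoom in and calibrate.

```bash
cat > h.py <<'E'
import cv2,numpy as np
from rig import bot,cams
def cam(n):
    p=cams.camera_params(n);R=cv2.Rodrigues(np.array(p['rvec']))[0];t=np.array(p['tvec'])
    return R,-R.T@t,200/np.tan(np.radians(p['vertical_fov']/2)),p['cx'],p['cy']
def ray(c,u,v,fish=False):
    R,C,f,cx,cy=c;x,y=(u-cx)/f,(v-cy)/f
    r=np.hypot(x,y)
    d=np.array([x,y,1.]) if not fish else np.array([x/r*np.sin(r),y/r*np.sin(r),np.cos(r)])
    return R.T@d
def onz(c,u,v,z,fish=False):
    d=ray(c,u,v,fish);C=c[1];return (C+d*(z-C[2])/d[2])
def proj(c,P,fish=False):
    R,C,f,cx,cy=c;q=R@(np.array(P)-C)
    if not fish: return q[0]/q[2]*f+cx,q[1]/q[2]*f+cy
    r=np.hypot(q[0],q[1]);a=np.arctan2(r,q[2]);return q[0]/r*a*f+cx,q[1]/r*a*f+cy
E
python3 - <<'E'
from h import *
c=cam('top');s=cam('side')
for n,u,v,z in[('detTop',361,232,.105),('plate c',368,212,.012),('tab',385,180,.138),('stand',217,213,.014),('cellA',213,198,.058),('cellB',213,222,.058)]:print(n,onz(c,u,v,z).round(3))
a=cv2.imread('pics/top0.png')
w=np.hstack([cv2.resize(a[160:260,325:415],None,fx=5,fy=5,interpolation=2),cv2.resize(a[180:245,195:240],(346,500),interpolation=2)])
cv2.imwrite('pics/crop.png',w);print(w.shape)
im=cams.snapshot('wrist');cv2.imwrite('pics/w0.png',im[:,:,::-1]);print(cams.camera_params('wrist'))
E
```

```text
detTop [ 0.448 -0.171  0.105]
plate c [ 0.511 -0.201  0.012]
tab [ 0.566 -0.226  0.138]
stand [0.508 0.192 0.014]
cellA [0.539 0.192 0.058]
cellB [0.478 0.189 0.058]
(500, 796, 3)
{'vertical_fov': 65.70646984690485, 'cx': 314.8362230300753, 'cy': 200.75815037298884, 'rvec': array([-2.42422161,  1.62523566,  0.21631077]), 'tvec': array([-0.62309109, -0.0336931 ,  0.3786886 ])}
```

View pics/crop.png

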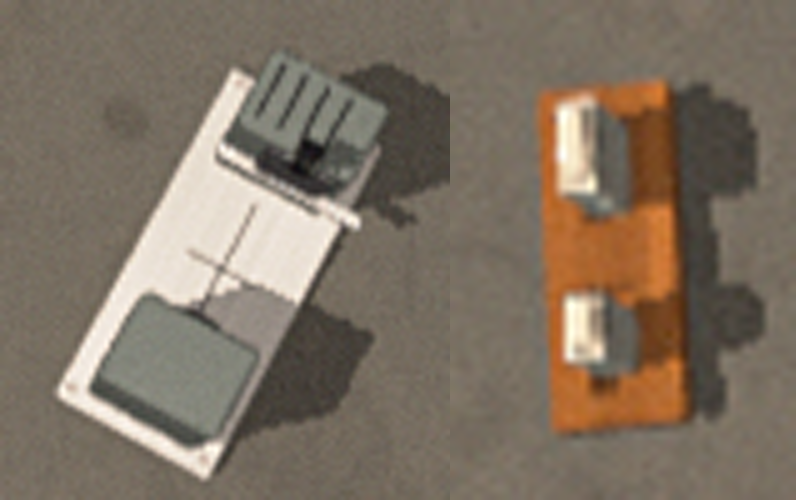

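Run:
```python
from h import *
c=cam('top')
L=lambda x,y:(325+x/5-.4,160+y/5-.4)
S=lambda x,y:(195+(x-450)/346*45-.4,180+y/500*65-.4)
P={k:onz(c,*L(*v),.012) for k,v in dict(a=(237,70),b=(58,392),d=(208,478),cross=(223,268)).items()}
for k in P:print(k,P[k].round(4))
x=P['b']-P['a'];print('len',np.linalg.norm(x),np.linalg.norm(P['d']-P['b']),'ph x ang',np.degrees(np.arctan2(x[1],x[0])),'ctr',((P['a']+P['d'])/2).round(4))
print('tab',onz(c,*L(313,143),.138).round(4))
Q=[onz(c,*S(*v),.014) for v in((540,92),(668,80),(690,420),(553,432))]
print(np.mean(Q,0).round(4),[np.linalg.norm(Q[i]-Q[i-1]).round(3) for i in range(4)]);x=Q[0]+Q[1]-Q[2]-Q[3];print('stand x ang',np.degrees(np.arctan2(x[1],x[0])))
for v in((577,145),(586,325)):print('cell',onz(c,*S(*v),.0585).round(4))
R=bot.get_obs()['tcp_rot'];print('tool x ang',np.degrees(np.arctan2(R[1,0],R[0,0])))
```

```text
a [ 0.6141 -0.2145  0.012 ]
b [ 0.4428 -0.1176  0.012 ]
d [ 0.3988 -0.194   0.012 ]
cross [ 0.5075 -0.2044  0.012 ]
len 0.19682987992485607 0.08821891959545887 ph x ang 150.51532420272687 ctr [ 0.5065 -0.2042  0.012 ]
tab [ 0.5466 -0.2303  0.138 ]
[0.5085 0.195  0.014 ] [np.float64(0.117), np.float64(0.044), np.float64(0.117), np.float64(0.046)]
stand x ang 5.624361107738496
cell [0.5375 0.1968 0.0585]
cell [0.4786 0.191  0.0585]
tool x ang 22.28127326063599
```

Emit:
servo_tool:
  targets:
    - {"translation": [36,-17.5,0]}
    - {"translation": [36,-17.5,0]}
    - {"translation": [36,-17.5,0]}
    - {"translation": [36,-17.5,0]}
    - {"translation": [36,-17.5,0]}
    - {"translation": [36,-17.5,0]}
    - {"translation": [36,-17.5,0]}
    - {"translation": [36,-17.5,0]}
    - {"translation": [36,-17.5,0]}
    - {"translation": [36,-17.5,0]}

```text
invalid input
```

Emit:
servo_tool:
  targets:
    - {"translation": [29,-14.5,0],"gripper": 60}
    - {"translation": [29,-14.5,0]}
    - {"turn": 6.5}
    - {"turn": 6.5}
    - {"turn": 6.5}
    - {"turn": 6.5}
    - {"turn": 6.5}
    - {"turn": 6.5}
    - {"turn": 6.5}
    - {"turn": 6.5}

```text
invalid input
```

Emit:
servo_tool:
  targets:
    - {"turn": 0}
    - {"turn": 0}
    - {"turn": 0}

```text
invalid input
```

Run:
```python
from h import *
o=bot.get_obs();R=o['tcp_rot'];print(o['time'],o['position'],np.degrees(np.arctan2(R[1,0],R[0,0])),R[:,2],o['opening'],o['joint_pos'])
c=cam('wrist');im=cams.snapshot('wrist')[:,:,::-1];cv2.imwrite('pics/w1.png',im)
print('cam at',c[1],'tab predicted',proj(c,[.5466,-.2303,.138],1),'cross',proj(c,[.5075,-.2044,.012],1))
```

```text
0.15 [ 0.2368334  -0.57798284  0.23049025] 22.28127326063599 [-5.75783522e-04  1.42152053e-03 -9.99998824e-01] 1.004296656581129 [64.11828434 22.00723587  0.9389546  78.54560895 -0.36239865 79.53779196
 -2.66354198]
cam at [ 0.29706155 -0.55265847  0.37296895] tab predicted (np.float64(136.66279224994395), np.float64(-152.18314868731557)) cross (np.float64(147.701656090461), np.float64(-82.43644145127217))
```

View pics/w1.png

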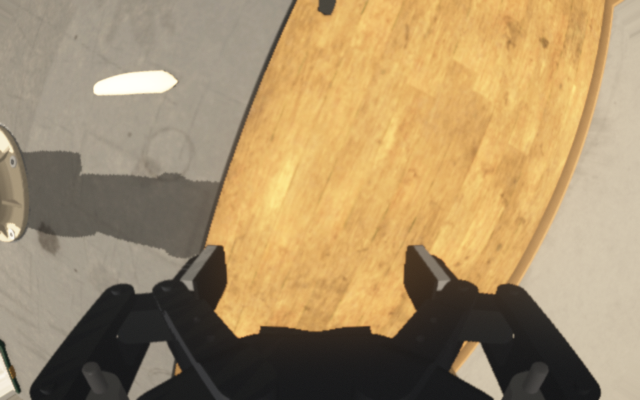

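The wrist view shows the table edge and the open fingers, but not the work. Both were still at the start pose because the moves were refused, so every row needs all its fields.

Emit:
servo_tool:
  targets:
    - {"translation": [36,-17.5,0],"turn": 0,"gripper": 60}
    - {"translation": [36,-17.5,0],"turn": 0,"gripper": 60}
    - {"translation": [36,-17.5,0],"turn": 0,"gripper": 60}
    - {"translation": [36,-17.5,0],"turn": 0,"gripper": 60}
    - {"translation": [36,-17.5,0],"turn": 0,"gripper": 60}
    - {"translation": [36,-17.5,0],"turn": 0,"gripper": 60}
    - {"translation": [36,-17.5,0],"turn": 0,"gripper": 60}
    - {"translation": [36,-17.5,0],"turn": 0,"gripper": 60}
    - {"translation": [36,-17.5,0],"turn": 0,"gripper": 60}
    - {"translation": [36,-17.5,0],"turn": 0,"gripper": 60}
  newtons: 30

```text
time: 1.03
position: [0.5046, -0.2782, 0.2314]
tcp_rot: [[0.925, 0.379, 0.0], [0.379, -0.925, -0.0], [0.0, 0.0, -1.0]]
force: [1.0, -1.2, 0.4]
opening: 0.601
gripper_force: 0.0
```

Emit:
servo_tool:
  targets:
    - {"translation": [29,-15,0],"turn": 0,"gripper": 60}
    - {"translation": [29,-15,0],"turn": 0,"gripper": 60}
    - {"translation": [0,0,0],"turn": 6.5,"gripper": 60}
    - {"translation": [0,0,0],"turn": 6.5,"gripper": 60}
    - {"translation": [0,0,0],"turn": 6.5,"gripper": 60}
    - {"translation": [0,0,0],"turn": 6.5,"gripper": 60}
    - {"translation": [0,0,0],"turn": 6.5,"gripper": 60}
    - {"translation": [0,0,0],"turn": 6.5,"gripper": 60}
    - {"translation": [0,0,0],"turn": 6.5,"gripper": 60}
    - {"translation": [0,0,0],"turn": 6.5,"gripper": 60}

```text
time: 1.87
position: [0.5459, -0.2301, 0.2311]
tcp_rot: [[0.866, -0.501, -0.0], [-0.501, -0.866, 0.0], [-0.001, 0.0, -1.0]]
force: [-0.8, -0.1, -0.6]
opening: 0.599
gripper_force: 0.0
```

Emit:
servo_tool:
  targets:
    - {"translation": [0,0,0],"turn": 0,"gripper": 60}
    - {"translation": [0,0,0],"turn": 0,"gripper": 60}
    - {"translation": [0,0,0],"turn": 0,"gripper": 60}

```text
time: 2.12
position: [0.546, -0.2301, 0.2312]
tcp_rot: [[0.87, -0.492, -0.0], [-0.492, -0.87, 0.0], [-0.0, -0.0, -1.0]]
force: [-0.0, -0.2, -0.0]
opening: 0.596
gripper_force: 0.0
```

Run:
```python
from h import *
o=bot.get_obs();R=o['tcp_rot'];print(o['time'],o['position'],np.degrees(np.arctan2(R[1,0],R[0,0])),R[:,2],o['opening'],o['joint_pos'])
c=cam('wrist');im=cams.snapshot('wrist')[:,:,::-1];cv2.imwrite('pics/w2.png',im)
print('cam at',c[1],'tab predicted',proj(c,[.5466,-.2303,.138],1),'cross',proj(c,[.5075,-.2044,.012],1))
```

```text
2.1167 [ 0.5460014  -0.23010376  0.23119674] -29.498384578641037 [-1.62944860e-04  9.28419665e-05 -9.99999982e-01] 0.5958161485180348 [  24.64116595   18.15812725   -6.29358869   83.67315769    1.99732012
   78.288504   -101.24566028]
cam at [ 0.60259652 -0.26147263  0.37365009] tab predicted (np.float64(315.73125969468174), np.float64(201.8135617129976)) cross (np.float64(312.83172738866375), np.float64(211.7027573639582))
```

View pics/w2.png

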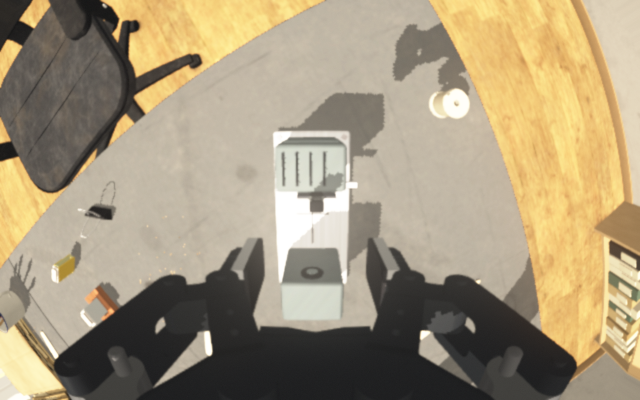

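The tab is at (316,204), within 2 px of the prediction, and the photometer is aligned with the picture. I'll descend, grip the tab and slide it along tool +y (photometer +y, to the right in the image).

Emit:
servo_tool:
  targets:
    - {"translation": [-1,0,29.5],"turn": 0,"gripper": 60}
    - {"translation": [0,0,29.5],"turn": 0,"gripper": 60}
    - {"translation": [0,0,29.5],"turn": 0,"gripper": 60}
    - {"translation": [0,0,29.5],"turn": 0,"gripper": 60}
    - {"translation": [0,0,0],"turn": 0,"gripper": 60}
    - {"translation": [0,0,0],"turn": 0,"gripper": 0}
    - {"translation": [0,0,0],"turn": 0,"gripper": 0}
    - {"translation": [0,0,0],"turn": 0,"gripper": 0}
    - {"translation": [0,0,0],"turn": 0,"gripper": 0}
    - {"translation": [0,0,0],"turn": 0,"gripper": 0}

```text
time: 3.0
position: [0.5467, -0.2303, 0.116]
tcp_rot: [[0.869, -0.496, 0.004], [-0.496, -0.869, -0.002], [0.004, -0.001, -1.0]]
force: [-1.0, 0.6, 6.8]
opening: 0.13
gripper_force: 32.8
```

Emit:
servo_tool:
  targets:
    - {"translation": [0,0,0],"turn": 0,"gripper": 0}
    - {"translation": [0,0,0],"turn": 0,"gripper": 0}

```text
time: 3.17
position: [0.5467, -0.2303, 0.116]
tcp_rot: [[0.869, -0.496, 0.004], [-0.496, -0.869, -0.002], [0.004, -0.001, -1.0]]
force: [-0.8, 0.6, 7.7]
opening: 0.134
gripper_force: 32.8
```

Emit:
servo_tool:
  targets:
    - {"translation": [0,4,-3],"turn": 0,"gripper": 0}
    - {"translation": [0,5,0],"turn": 0,"gripper": 0}
    - {"translation": [0,5,0],"turn": 0,"gripper": 0}
    - {"translation": [0,5,0],"turn": 0,"gripper": 0}
    - {"translation": [0,5,0],"turn": 0,"gripper": 0}
    - {"translation": [0,4,0],"turn": 0,"gripper": 0}
    - {"translation": [0,2,0],"turn": 0,"gripper": 0}
    - {"translation": [0,0,0],"turn": 0,"gripper": 0}
    - {"translation": [0,0,0],"turn": 0,"gripper": 0}
    - {"translation": [0,0,0],"turn": 0,"gripper": 0}

```text
time: 4.0
position: [0.5343, -0.2516, 0.1162]
tcp_rot: [[0.871, -0.491, 0.006], [-0.491, -0.871, 0.003], [0.004, -0.006, -1.0]]
force: [16.1, 6.3, -15.0]
opening: 0.127
gripper_force: 31.5
```

Emit:
servo_tool:
  targets:
    - {"translation": [-2,3,3],"turn": 0,"gripper": 0}
    - {"translation": [0,2,0],"turn": 0,"gripper": 0}
    - {"translation": [0,0,0],"turn": 0,"gripper": 0}
    - {"translation": [0,0,0],"turn": 0,"gripper": 0}

```text
time: 4.33
position: [0.5342, -0.2519, 0.116]
tcp_rot: [[0.873, -0.488, 0.013], [-0.488, -0.873, 0.005], [0.009, -0.011, -1.0]]
force: [21.5, 15.0, -2.9]
opening: 0.134
gripper_force: 32.9
```

Emit:
servo_tool:
  targets:
    - {"translation": [1,-5,-1],"turn": 0,"gripper": 0}
    - {"translation": [0,0,0],"turn": 0,"gripper": 60}
    - {"translation": [0,0,0],"turn": 0,"gripper": 60}
    - {"translation": [0,0,0],"turn": 0,"gripper": 60}
    - {"translation": [0,0,-30],"turn": 0,"gripper": 60}
    - {"translation": [0,0,-30],"turn": 0,"gripper": 60}
    - {"translation": [0,0,-30],"turn": 0,"gripper": 60}
    - {"translation": [0,0,-28],"turn": 0,"gripper": 60}
    - {"translation": [0,0,0],"turn": 0,"gripper": 60}
    - {"translation": [0,0,0],"turn": 0,"gripper": 60}

```text
time: 5.17
position: [0.5299, -0.2564, 0.2347]
tcp_rot: [[0.868, -0.497, 0.004], [-0.497, -0.868, -0.002], [0.004, -0.0, -1.0]]
force: [-0.5, -0.1, -0.9]
opening: 0.602
gripper_force: 0.0
```

Run:
```python
from h import *
o=bot.get_obs();R=o['tcp_rot'];print(o['time'],o['position'],np.degrees(np.arctan2(R[1,0],R[0,0])),o['opening'])
c=cam('wrist');im=cams.snapshot('wrist')[:,:,::-1]
print('cam',c[1])
x0,y0=220,120
cv2.imwrite('pics/w3.png',cv2.resize(im[y0:y0+140,x0:x0+180],None,fx=4,fy=4,interpolation=2))
cr=np.array([.5065,-.2042,0]);a=np.radians(150.5);X=np.array([np.cos(a),np.sin(a),0]);Y=np.array([-X[1],X[0],0])
for n,p in dict(cross=cr+[0,0,.012],beamtab=cr-.0478*X+.003*Y+[0,0,.138],tabopen=cr-.0478*X+.031*Y+[0,0,.138]).items():
    u,v=proj(c,p,1);print(n,u,v,'crop',(u-x0)*4,(v-y0)*4)
```

```text
5.1667 [ 0.52985859 -0.25640004  0.23466209] -29.798396172433133 0.6022895870249091
cam [ 0.58573431 -0.2877949   0.37740687]
cross 288.3441167782174 211.70628208434374 crop 273.3764671128697 366.82512833737496
beamtab 277.3214012723223 200.00605829805886 crop 229.28560508928922 320.02423319223544
tabopen 312.1785840616443 199.85192919507298 crop 368.7143362465772 319.40771678029193
```

View pics/w3.png

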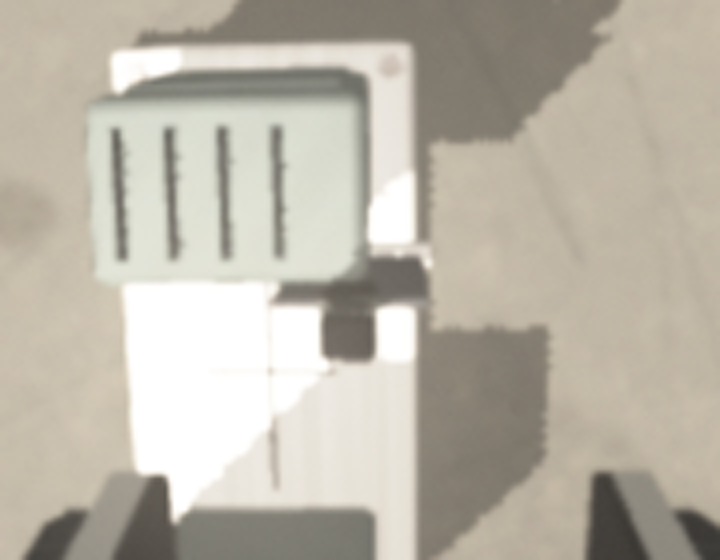

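The tab is now at crop (348,330), i.e. full picture (307,202), a little short of the predicted full-open spot (369,319). The cross at (272,370) fits. I'll measure the travel.

Run:
```python
from h import *
a=cv2.imread('pics/w2.png')
g=cv2.cvtColor(a,cv2.COLOR_BGR2GRAY)[185:220,295:340]
for r in g[6:30]:print(' '.join('%3d'%v for v in r[8:36]))
c=cam('wrist');R=c[0]
# camera pose for picture w2 = same tool offset, pose shifted
o=bot.get_obs();T=o['tcp_rot'];off=T.T@(c[1]-o['position']);print(off)
X=np.array([np.cos(np.radians(150.5)),np.sin(np.radians(150.5)),0]);Y=np.array([-X[1],X[0],0]);cr=np.array([.5065,-.2042,0])
p=onz(c,220+348/4-.4,120+330/4-.4,.138,1);print('now',p,(p-cr)@X,(p-cr)@Y)
q=onz(c,220+272/4-.4,120+370/4-.4,.012,1);print('cross',q,(q-cr)@X,(q-cr)@Y)
```

```text
196 195 194 194 192 188 187 182 177 172 164 143 130 128 127 127 126 125 128 132 134 134 133 133 133 131 131 131
158 157 157 156 153 148 146 139 130 124 121 114 110 109 109 109 109 107 110 117 121 123 122 121 119 119 118 120
125 125 125 125 124 121 118 111 106 102 101 101 100 100 100 100  99  99  99 105 111 114 114 114 114 112 113 113
117 117 117 117 118 116 110 105 101 100 100 100 101  99 100  99  98  98  99 101 107 111 113 114 114 114 113 113
123 124 124 125 124 123 121 117 110 104 102 102 102 102 101 102 101 102 103 106 111 115 117 120 121 122 122 122
147 145 147 147 148 150 152 151 135 117 110 108 109 110 109 110 111 111 116 124 129 127 126 137 144 148 148 146
175 176 175 176 176 172 172 166 148 125 116 116 116 117 118 117 116 117 125 137 145 152 162 176 186 187 187 187
225 225 225 225 220 203 186 166 142 123 118 119 122 122 122 123 122 121 126 142 175 219 238 244 245 245 245 244
251 251 251 251 250 240 208 165 133 116 115 121 123 122 121 123 121 119 124 148 210 250 254 255 255 255 255 255
255 255 255 255 255 252 230 172 132 111 107 110 112 111 110 110 110 109 116 149 222 253 255 
[... 1097 characters left out ...]
12 112 130 206 252 255 255 255 255 255 254
255 255 255 255 255 255 244 187 149 133 135 136 137 136 135 135 133 136 146 169 226 253 255 254 251 250 250 248
254 254 254 254 254 254 247 233 205 174 183 188 188 187 189 189 187 190 209 229 241 250 251 242 224 222 233 236
250 250 250 250 250 250 247 243 225 199 221 228 227 228 228 229 227 228 236 242 244 243 233 206 186 200 226 232
252 252 251 252 252 252 251 250 238 227 246 250 250 250 250 251 250 249 249 250 247 237 219 204 199 210 227 231
[ 0.06469064 -0.00055621 -0.1424776 ]
now [ 0.53280071 -0.2496295   0.138     ] -0.04526152522038879 0.02658873705191836
cross [ 0.50546176 -0.2027895   0.012     ] 0.0015982051442395367 -0.0007163851318340591
```

The tab sits 27 mm from the centre line. It had stopped hard at about 24 N against roughly 1.2 N of slide friction, with 25 mm of tool travel starting from about 3.5 mm, so it is at the end stop. Next is the long cell.

Emit:
servo_tool:
  targets:
    - {"translation": [-18,-33.2,0],"turn": 0,"gripper": 60}
    - {"translation": [-18,-33.2,0],"turn": 0,"gripper": 60}
    - {"translation": [-18,-33.2,0],"turn": 0,"gripper": 60}
    - {"translation": [-18,-33.2,0],"turn": 0,"gripper": 60}
    - {"translation": [-18,-33.2,0],"turn": 0,"gripper": 60}
    - {"translation": [-18,-33.2,0],"turn": 0,"gripper": 60}
    - {"translation": [-18,-33.2,0],"turn": 0,"gripper": 60}
    - {"translation": [-18,-33.2,0],"turn": 0,"gripper": 60}
    - {"translation": [-18,-33.2,0],"turn": 0,"gripper": 60}
    - {"translation": [-18,-33.2,0],"turn": 0,"gripper": 60}

```text
time: 6.05
position: [0.5366, 0.1234, 0.2308]
tcp_rot: [[0.868, -0.496, -0.003], [-0.496, -0.868, -0.001], [-0.002, 0.002, -1.0]]
force: [1.8, -0.3, 0.9]
opening: 0.601
gripper_force: 0.0
```

Emit:
servo_tool:
  targets:
    - {"translation": [-18,-33.2,20],"turn": 0,"gripper": 60}
    - {"translation": [-18,-33.2,20],"turn": 0,"gripper": 60}
    - {"translation": [0,0,20],"turn": -5.9,"gripper": 60}
    - {"translation": [0,0,20],"turn": -5.9,"gripper": 60}
    - {"translation": [0,0,0],"turn": -5.9,"gripper": 60}
    - {"translation": [0,0,0],"turn": -5.9,"gripper": 60}
    - {"translation": [0,0,0],"turn": -5.9,"gripper": 60}
    - {"translation": [0,0,0],"turn": -5.7,"gripper": 60}
    - {"translation": [0,0,0],"turn": 0,"gripper": 60}
    - {"translation": [0,0,0],"turn": 0,"gripper": 60}

```text
time: 6.88
position: [0.5386, 0.1953, 0.152]
tcp_rot: [[0.996, 0.092, -0.002], [0.092, -0.996, -0.001], [-0.002, 0.0, -1.0]]
force: [-0.2, 1.1, 0.7]
opening: 0.593
gripper_force: 0.0
```

Run:
```python
from h import *
o=bot.get_obs();T=o['tcp_rot'];print(o['time'],o['position'],np.degrees(np.arctan2(T[1,0],T[0,0])),o['opening'])
c=cam('wrist');im=cams.snapshot('wrist')[:,:,::-1];cv2.imwrite('pics/w4f.png',im)
print('cam',c[1],'stopper pred',proj(c,[.5375,.1968,.0585],1),'stand',proj(c,[.5085,.195,.014],1))
x0,y0=230,110
cv2.imwrite('pics/w4.png',cv2.resize(im[y0:y0+140,x0:x0+180],None,fx=4,fy=4,interpolation=2))
```

```text
6.8833 [0.53863007 0.19526283 0.15204658] 5.273917138024142 0.5931521249905228
cam [0.60372537 0.20214685 0.29435708] stopper pred (np.float64(314.0764543987227), np.float64(204.21037884513078)) stand (np.float64(313.3175967271221), np.float64(220.83347675727256))
```

View pics/w4.png

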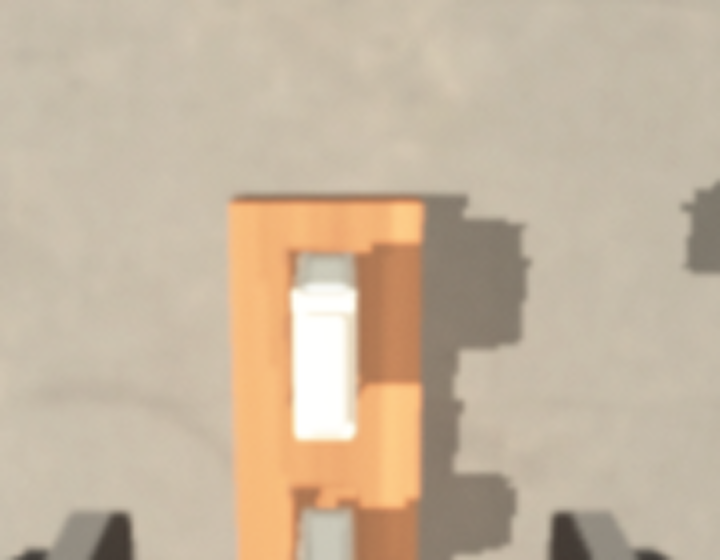

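The stand is square to the tool, which stands over the long cell. The stopper's top face spans crop (294–356, 312–438), and the body's +x end shows above it at (325,270).

Run:
```python
from h import *
c=cam('wrist');o=bot.get_obs();T=o['tcp_rot']
f=lambda x,y:(230+x/4-.4,110+y/4-.4)
A=[onz(c,*f(325,y),.0585,1) for y in(312,438)];B=[onz(c,*f(x,375),.0585,1) for x in(294,356)]
print(A,B,np.linalg.norm(A[0]-A[1]),np.linalg.norm(B[0]-B[1]))
m=np.array([(A[0]+A[1])[0]/2,(B[0]+B[1])[1]/2,.0585]);print('mid',m,'tool offset mm',(T.T@(m-o['position'])*1000).round(1))
E=[onz(c,*f(325,201),.014,1),onz(c,*f(231,300),.014,1),onz(c,*f(423,300),.014,1)];print('stand end,l,r',E)
for w in E:print((T.T@(w-o['position'])*1000).round(1))
```

```text
[array([0.55081776, 0.20068171, 0.0585    ]), array([0.52500896, 0.19838699, 0.0585    ])] [array([0.53752926, 0.20566093, 0.0585    ]), array([0.53866202, 0.19343898, 0.0585    ])] 0.02591061144138885 0.012274337192561588
mid [0.53791336 0.19954995 0.0585    ] tool offset mm [-0.4 -4.2 93.9]
stand end,l,r [array([0.56669255, 0.20270873, 0.014     ]), array([0.54169838, 0.2223916 , 0.014     ]), array([0.5457872 , 0.17801748, 0.014     ])]
[ 28.7  -4.8 138.3]
[  5.6 -26.6 138.3]
[  5.6  17.9 138.4]
```

Emit:
servo_tool:
  targets:
    - {"translation": [-0.3,-4.2,0],"turn": 0,"gripper": 60}
    - {"translation": [0,0,0],"turn": 0,"gripper": 60}
    - {"translation": [0,0,30],"turn": 0,"gripper": 60}
    - {"translation": [0,0,30],"turn": 0,"gripper": 60}
    - {"translation": [0,0,30],"turn": 0,"gripper": 60}
    - {"translation": [0,0,30],"turn": 0,"gripper": 60}
    - {"translation": [0,0,12],"turn": 0,"gripper": 60}
    - {"translation": [0,0,0],"turn": 0,"gripper": 60}
    - {"translation": [0,0,0],"turn": 0,"gripper": 60}

```text
time: 7.68
position: [0.5386, 0.2005, 0.0218]
tcp_rot: [[0.995, 0.095, -0.0], [0.095, -0.995, 0.0], [-0.0, -0.0, -1.0]]
force: [0.6, 0.1, -0.2]
opening: 0.602
gripper_force: 0.0
```

Emit:
servo_tool:
  targets:
    - {"translation": [0,0,0],"turn": 0,"gripper": 0}
    - {"translation": [0,0,0],"turn": 0,"gripper": 0}
    - {"translation": [0,0,0],"turn": 0,"gripper": 0}
    - {"translation": [0,0,0],"turn": 0,"gripper": 0}
    - {"translation": [0,0,0],"turn": 0,"gripper": 0}
    - {"translation": [0,0,0],"turn": 0,"gripper": 0}
    - {"translation": [0,0,0],"turn": 0,"gripper": 0}
    - {"translation": [0,0,0],"turn": 0,"gripper": 0}

```text
time: 8.35
position: [0.5398, 0.2005, 0.0231]
tcp_rot: [[0.995, 0.095, 0.003], [0.095, -0.995, 0.001], [0.003, -0.0, -1.0]]
force: [0.2, -0.3, 7.5]
opening: 0.142
gripper_force: 30.3
```

Emit:
servo_tool:
  targets:
    - {"translation": [0,0,-5],"turn": 0,"gripper": 0}
    - {"translation": [0,0,-10],"turn": 0,"gripper": 0}
    - {"translation": [0,0,-20],"turn": 0,"gripper": 0}
    - {"translation": [0,0,-25],"turn": 0,"gripper": 0}
    - {"translation": [0,0,-25],"turn": 0,"gripper": 0}
    - {"translation": [0,0,-25],"turn": 0,"gripper": 0}
    - {"translation": [0,0,-25],"turn": 0,"gripper": 0}
    - {"translation": [0,0,-25],"turn": 0,"gripper": 0}
    - {"translation": [0,0,-10],"turn": 0,"gripper": 0}
    - {"translation": [0,0,0],"turn": 0,"gripper": 0}

```text
time: 9.18
position: [0.54, 0.201, 0.195]
tcp_rot: [[0.995, 0.096, 0.006], [0.096, -0.995, 0.002], [0.006, -0.001, -1.0]]
force: [-0.4, -1.0, -0.1]
opening: 0.141
gripper_force: 29.3
```

Run:
```python
from h import *
o=bot.get_obs();T=o['tcp_rot'];print(o['time'],o['position'],np.degrees(np.arctan2(T[1,0],T[0,0])),o['opening'],o['gripper_force'])
im=cams.snapshot('wrist')[:,:,::-1]
s=cams.snapshot('side')[:,:,::-1]
u,v=map(int,proj(cam('side'),o['position']));print(u,v)
w=np.hstack([cv2.resize(im[180:330,220:400],None,fx=2.2,fy=2.2,interpolation=2),cv2.resize(s[max(0,v-55):v+55,u-65:u+65],(390,330),interpolation=2)])
cv2.imwrite('pics/w5.png',w)
```

```text
9.1833 [0.53995494 0.2009573  0.19498803] 5.482939273212199 0.14120803597581455 29.331558644771576
332 220
```

View pics/w5.png

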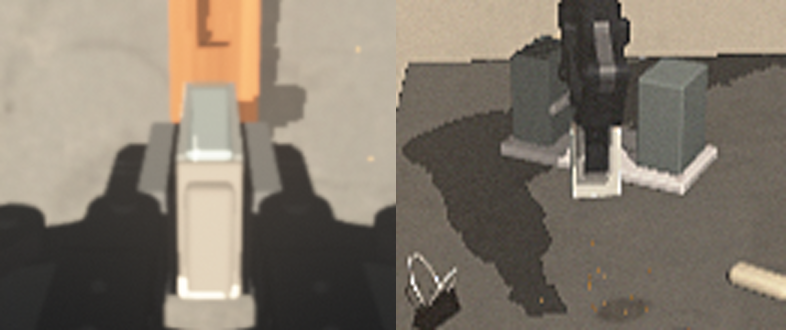

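The cell is lifted, upright and gripped on its broad faces, and the pads stay clear of both windows. I'm carrying it over the gap.

Emit:
servo_tool:
  targets:
    - {"translation": [-6,20,0],"turn": 0,"gripper": 0}
    - {"translation": [-6,35,0],"turn": 0,"gripper": 0}
    - {"translation": [-6,38,0],"turn": 0,"gripper": 0}
    - {"translation": [-6,38,0],"turn": 0,"gripper": 0}
    - {"translation": [-6,38,0],"turn": 0,"gripper": 0}
    - {"translation": [-6,38,0],"turn": 0,"gripper": 0}
    - {"translation": [-6,38,0],"turn": 0,"gripper": 0}
    - {"translation": [-6,38,0],"turn": 0,"gripper": 0}
    - {"translation": [-6,38,0],"turn": 0,"gripper": 0}
    - {"translation": [-6,38,0],"turn": 0,"gripper": 0}

```text
time: 10.12
position: [0.5115, -0.1646, 0.1893]
tcp_rot: [[0.995, 0.095, -0.003], [0.095, -0.995, 0.001], [-0.003, -0.001, -1.0]]
force: [1.3, -0.6, 0.2]
opening: 0.141
gripper_force: 29.4
```

Emit:
servo_tool:
  targets:
    - {"translation": [-6,25,0],"turn": 0,"gripper": 0}
    - {"translation": [-6,15,0],"turn": 0,"gripper": 0}
    - {"translation": [0,0,0],"turn": 5,"gripper": 0}
    - {"translation": [0,0,0],"turn": 5,"gripper": 0}
    - {"translation": [0,0,0],"turn": 5,"gripper": 0}
    - {"translation": [0,0,0],"turn": 5,"gripper": 0}
    - {"translation": [0,0,0],"turn": 5,"gripper": 0}
    - {"translation": [0,0,0],"turn": 5,"gripper": 0}
    - {"translation": [0,0,0],"turn": 5,"gripper": 0}
    - {"translation": [0,0,0],"turn": 0,"gripper": 0}

```text
time: 10.95
position: [0.5039, -0.2036, 0.1891]
tcp_rot: [[0.868, -0.496, -0.003], [-0.496, -0.868, 0.001], [-0.004, 0.001, -1.0]]
force: [-0.1, -0.3, -0.0]
opening: 0.142
gripper_force: 29.3
```

Emit:
servo_tool:
  targets:
    - {"translation": [0,0,0],"turn": 0,"gripper": 0}
    - {"translation": [0,0,0],"turn": 0,"gripper": 0}
    - {"translation": [0,0,0],"turn": 0,"gripper": 0}

```text
time: 11.2
position: [0.5048, -0.2039, 0.1907]
tcp_rot: [[0.871, -0.491, -0.001], [-0.491, -0.871, 0.0], [-0.001, 0.0, -1.0]]
force: [0.4, 0.2, -0.9]
opening: 0.14
gripper_force: 29.3
```

Run:
```python
from h import *
o=bot.get_obs();T=o['tcp_rot'];p=o['position'];print(o['time'],p,np.degrees(np.arctan2(T[1,0],T[0,0])),T[:,2],o['gripper_force'])
print('to go mm',(T.T@(np.array([.5075,-.2040,.087])-p)*1000).round(1))
```

```text
11.2 [ 0.50475667 -0.20385768  0.19067798] -29.404680969978408 [-9.78812511e-04  4.48560010e-04 -9.99999420e-01] 29.31052476167679
to go mm [  2.6  -1.2 103.7]
```

Emit:
servo_tool:
  targets:
    - {"translation": [2.6,-1.2,0],"turn": 0,"gripper": 0}
    - {"translation": [0,0,15],"turn": 0,"gripper": 0}
    - {"translation": [0,0,15],"turn": 0,"gripper": 0}
    - {"translation": [0,0,15],"turn": 0,"gripper": 0}
    - {"translation": [0,0,15],"turn": 0,"gripper": 0}
    - {"translation": [0,0,15],"turn": 0,"gripper": 0}
    - {"translation": [0,0,14],"turn": 0,"gripper": 0}
    - {"translation": [0,0,10],"turn": 0,"gripper": 0}
    - {"translation": [0,0,5],"turn": 0,"gripper": 0}
    - {"translation": [0,0,0],"turn": 0,"gripper": 0}

```text
time: 12.03
position: [0.5073, -0.2039, 0.0862]
tcp_rot: [[0.87, -0.492, -0.002], [-0.492, -0.87, 0.001], [-0.002, 0.0, -1.0]]
force: [-1.0, -1.2, -0.5]
opening: 0.142
gripper_force: 29.3
```

Emit:
servo_tool:
  targets:
    - {"translation": [0,0,0],"turn": 0,"gripper": 0}
    - {"translation": [0,0,0],"turn": 0,"gripper": 0}
    - {"translation": [0,0,0],"turn": 0,"gripper": 0}
    - {"translation": [0,0,0],"turn": 0,"gripper": 0}
    - {"translation": [0,0,0],"turn": 0,"gripper": 0}
    - {"translation": [0,0,0],"turn": 0,"gripper": 0}
    - {"translation": [0,0,0],"turn": 0,"gripper": 0}
    - {"translation": [0,0,0],"turn": 0,"gripper": 0}

```text
time: 12.7
position: [0.5079, -0.2041, 0.0874]
tcp_rot: [[0.87, -0.493, 0.0], [-0.493, -0.87, 0.0], [0.0, -0.0, -1.0]]
force: [-0.1, -0.4, -1.2]
opening: 0.143
gripper_force: 29.3
```

Run:
```python
from h import *
o=bot.get_obs();T=o['tcp_rot'];p=o['position'];print(o['time'],p,np.degrees(np.arctan2(T[1,0],T[0,0])),T[:,2],o['gripper_force'])
im=cams.snapshot('wrist')[:,:,::-1];s=cams.snapshot('side')[:,:,::-1];t=cams.snapshot('top')[:,:,::-1]
cv2.imwrite('pics/w6.png',np.hstack([cv2.resize(im[110:330,210:420],(400,420),interpolation=2),cv2.resize(s[160:240,290:366],(400,420),interpolation=2)]))
u,v=proj(cam('side'),p);print(u,v)
```

```text
12.7 [ 0.50788581 -0.204149    0.08737869] -29.518600836586312 [ 5.77298365e-05  2.08111285e-05 -9.99999998e-01] 29.313856959342957
337.3568965345188 189.79941721296572
```

View pics/w6.png

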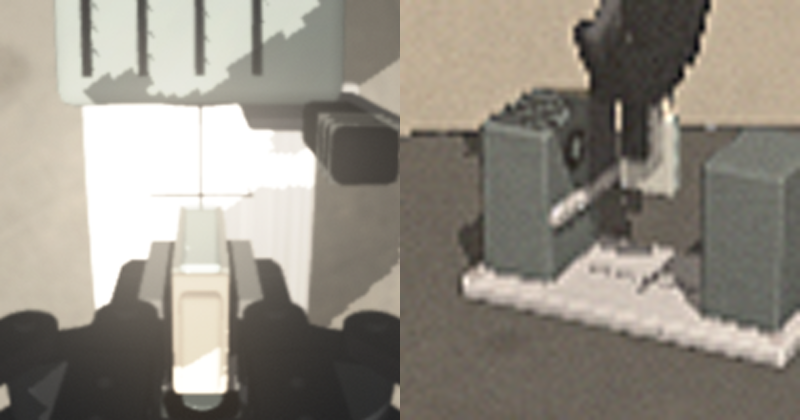

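The wrist view shows the cell's axis on the cross line (x≈200). The side view shows the lamp's opening uncovered at (575,150), and the cell hanging clear in the gap with its underside at (648,190), which is z ≈ 70 mm. I'm handing it in.

```bash
python3 -c "
from rig import bot
print(bot.close_job())"
```

```text
the job is handed in; nothing more can be done
None
```

I handed the job in with the shutter at its end stop and the long cell held upright, still and in line with the beam in the middle of the photometer's gap; the rig gave no verdict. Shutter travel is the least certain figure: it measured 23–25 mm from a start that looked about 3.5 mm open, against the 24 mm limit.

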